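# Hang the parts basket and hold the air on

### The job

Hang the basket with the blue handle upright by its handle in the dip of the blow-off station's double hook and let go of it. Then pull the station's spring-return air knob out until the red collar on its stem is in line with the yellow pointer, and keep it there: the air only blows while the knob is held, so finish while still holding it at the mark. Do not tip the basket on the way, do not shift the pointer, and leave the red-handled basket, the jar, the beaker and the ring mandrel where they are.

Things in the scene. Friction and masses are not known exactly. Their poses are not given: they have to be found in the camera images.
- basket: basket to dry: loose round stainless wire basket, 90 mm across at the rim, 82 mm at the base, 45 mm deep, 0.18 to 0.29 kg with the brass ring blanks fixed in it; rigid upright arch handle with a BLUE sleeve. Origin at the centre of its underside, z up; the handle's cross-bar runs along its y axis. Starts standing on the bench.
- basket_handle (a point): middle of the blue cross-bar, 120 mm above the basket's underside (75 mm above the rim). The bar is round, 12 mm thick, 90 mm long, along the basket's y; two thin uprights (5 mm rod) go down from its ends at y = +/-45 mm. Axes as the basket's.
- spare_basket: the other basket, same build but with a RED sleeve and two grey rings: a loose bystander.
- station: fixed air blow-off station: steel drip tray (x -80..+100, y -200..+175 mm in its frame, rim 25 mm high) with a double hook in its left (+y) half and a pull valve on a pedestal in its right half. Origin on the bench, z up, -x towards the robot (turned by up to 0.2 rad). A splash plate 100 mm high stands at its y = +173 mm end, a pressure regulator 165 mm high at (75, -172) mm.
- nozzle (a point): tip of the brass air nozzle between hook and valve, 138 mm above the bench, 20 mm from the side of the hung basket. Its copper pipe runs from here to the valve, at most 160 mm high. Axes as the station's.
- hook_seat (a point): where the middle of the hung basket's cross-bar belongs, 220 mm above the bench (basket underside then at 100 mm); axes as the station's, the bar lies along y. The double hook is two parallel rods, 8 mm thick, 27 mm either side of this point (station y), open between them and above. Bring the basket in from the front (station +x), bar over the tips and basket under the rods, then lower it.
- hook_tip (a point): midway between the two upturned tips of the double hook, 26 mm in front (-x) of the seat; black end balls reach 243 mm above the bench. The rods' dip has a flat floor 16 mm long under the seat (top at 214, underside at 206 mm), slopes up at both sides, and behind it the rods run level (top at 234 mm) to uprights 91 mm behind the seat. Axes as the station's.
- air_slide (a joint): travel of the valve's slide in m: 0 pushed home by its spring, grows as the knob is pulled towards the robot (along station -x), stop at 0.060. The spring takes it back at once when let go: 3.2 N at 0, rising to 7.4 N at 0.060.
- knob (a point): middle of the slide's black spool-shaped pull knob, axis level along station x, 120 mm above the bench: grip barrel 25 mm in diameter, 26 mm long, between flanges of 34 mm (inner) and 36 mm (outer). Only bench (and perhaps the mandrel, 30 mm high) below it; at travel 0 it is 33 mm in front of the valve's front plate, whose top is 17 mm above the knob's axis. Axes as the station's; moves with the slide.
- collar (a point): the red index collar (30 mm diameter, 10 mm thick) on the slide's stem inside the valve's open yoke; the point is at the top of its middle, 113 mm behind the knob's middle. Axes as the station's; moves with the slide.
- mark (a point): tip line of the yellow pointer (a finger 6 mm wide over the stem, clamped on the yoke's right-hand rail), at the height of the collar's top: the mark to which the red collar is pulled, 22 to 48 mm in front of (station -x) the collar's home. Axes as the station's. Pushing hard on the pointer would shift it.
- jar: amber glass jar with white cap, 56 mm across, 85 mm high: a loose bystander on the bench (origin at its underside).
- beaker: open glass beaker, 80 mm across, 90 mm high: a loose bystander on the bench (origin at its underside).
- mandrel: tapered steel ring mandrel with wooden handle, 290 mm long, 30 mm thick, lying along its x axis: a loose bystander on the bench (origin at its underside).
Not all that is in view belongs to the job. What is shaped like the basket but green or orange is not meant.

How it is judged (in metres and radians):
On the way, in this order (a step that is already met when the one before it is completed fails the run):
1. the blue-handled basket hangs still in the double hook, let go, with the air knob still home (x of basket_handle in the frame of hook_seat between -0.015 and 0.015 m and y of basket_handle in the frame of hook_seat between -0.02 and 0.02 m and z of basket_handle in the frame of hook_seat between -0.008 and 0.008 m and angle between basket's own z axis and vertical below 0.2 rad and contact force between basket and station above 0.8 N and contact force between basket and the fingers below 0.05 N and linear speed of basket below 0.05 m/s and value of joint air_slide below 0.006 m), for 0.3 s.
2. the air knob is held out with the red collar in line with the yellow pointer, the basket still hanging (x of collar in the frame of mark between -0.006 and 0.006 m and contact force between the fingers and air_slide above 1.5 N and x of basket_handle in the frame of hook_seat between -0.015 and 0.015 m and y of basket_handle in the frame of hook_seat between -0.02 and 0.02 m and z of basket_handle in the frame of hook_seat between -0.008 and 0.008 m and angle between basket's own z axis and vertical below 0.2 rad and contact force between basket and station above 0.8 N and contact force between basket and the fingers below 0.05 N and linear speed of basket below 0.05 m/s), for 0.5 s.
At the end, for the whole second after the job is handed in: Blue-handled basket hangs in the double hook, within 0.2 rad of upright, bar middle within 15 mm front-back, 20 mm sideways, 8 mm in height of the seat, not touched; the fingers hold the air knob (1.5 N or more), red collar within 6 mm of the yellow pointer, still (all of step 2 and velocity of joint air_slide between -0.02 and 0.02 m/s); the arm keeps its last pose, push and grip.
It fails at once if the blue-handled basket is tipped (more than 0.7 rad) (angle between basket's own z axis and vertical above 0.7 rad).
It fails at once if the yellow pointer is shifted along its rail (5 mm) (distance of mark from where it was at the start of the episode above 0.005 m).
It fails at once if the red-handled basket is disturbed (moved more than 30 mm) (distance of spare_basket from where it was at the start of the episode above 0.03 m).
It fails at once if the jar, the beaker or the ring mandrel is disturbed (moved more than 30 mm) (distance of any of jar, beaker, mandrel from where it was at the start of the episode above 0.03 m).
It also fails if it takes over 58 s, if anything falls off the work surface, if the arm or the gripper's body presses on something with over 40 N, if the wrist force passes 120 N, or if a joint passes its speed limit or range.

### The arm

A 6-joint arm with a two-finger parallel gripper is mounted at the origin on the work surface. World frame = base frame: x ahead of the robot, y to its left, z up, the work surface at z = 0. Lengths are in mm, angles in rad, forces in N, time in s.
With the tool pointing down it reaches from about 275 to 825 mm from the base axis. Payload 5.2 kg.
Tool frame: the origin (TCP) lies midway between the tips of the shut fingers; the grasp point (between the pads) lies 19 mm behind it (env.grip_point_offset is the z of the grasp point in the tool frame, in mm); z points along the fingers, y is the line along which they close (so a half turn about z gives the same grasp; the last joint's range is limited). The gripper opens to 93 mm and grips with 3 to 60 N. Pads are 15 mm wide; open, the fingers measure 128 mm over their backs; the gripper's body (75 mm by 188 mm) begins 65 mm behind the grasp point.
Start: joints at [0.942, 0.259, 1.535, -0, 1.348, -0.203], TCP at [227.157, 500.904, 218.653] pointing down, gripper open.
Joint ranges: [-3.14, 3.14], [-0.91, 2.08], [0.19, 2.58], [-1.22, 4.36], [0.22, 2.71], [-3.12, 3.12]. Speed limits (rad/s): [2.57, 2.57, 3.14, 3.14, 3.14, 3.14].

### API

Orientations are given as a unit quaternion [w, x, y, z].
In Python, from cell import env, capture, get_calibration, finish_job gives the robot as it stands.
- The arm moves only by the shell command python3 -m pendant 'ROWS' [FORCE]. ROWS is JSON, a list of rows, each a list of 5 numbers: the closure, from 0 (fully open) to 1 (shut), then the shift along the tool's x, y, z in cm, then the turn about the tool's z in rad. In form: [[gripper, x, y, z, turn], ...]. A call has exactly 8 rows; each row is the pose to reach, as a shift and turn from the pose commanded when the call began, along the tool's axes at that moment; what a row does not reach only later rows make up. A row lasts 1/12 s, in which the tool goes at most 41.7 mm and 7.16 degrees, less where a joint would pass 70% of its speed; a pose out of reach is approached as far as the arm can. A call with a gripper value outside its range is refused whole. The fingers move at their own pace and stop on an object; FORCE is the grip in N (left out, the last holds). Time passes only in rows, so rows that repeat a pose let the fingers close, or fill a call up. It gives the time, the measured TCP pose, the force, the opening and the grip force at its end, in the units of the state.
- env.sense(): the state, without advancing time (a new reading comes with each control period).
- capture(name): name is "scene" or "side" or "wrist"; returns (picture, depth): 384x512x3 uint8, red, green, blue; 384x512 float32, mm along the optical axis (not along the pixel's ray), 0 where there is no reading.
- get_calibration(name): a dict with "mtx" (3x3 intrinsics, pixels), "k1" (the pictures are not rectified: a ray, as slopes to the right and down, at radius r is drawn at 1 + k1 r^2 times it, then the intrinsics apply), "world_to_cam" (4x4, takes a point from world to camera coordinates). Camera axes: x right, y up, looking along -z (the intrinsics and any distortion apply to the point x, -y, -z); pixel columns grow to the right and rows downward; lengths in mm; the calibration is good to about 2 mm. A picture is of the moment at which its call begins: read the wrist's pose just before it. get_calibration takes no time and is no camera call; for the wrist camera it gives the pose at the moment of the call.
- finish_job(): hands the job in; it is judged then, once.
The state is a dict: "time_s": time; "q": joint angles; "qd": joint speeds; "joint_torque": joint torques, N m; "ee_pos": TCP position; "tool_rot": TCP orientation; "ft_force": force on the tool from outside, world axes, zero at the start; "torque": the same for the moment, N m; "width": finger opening in mm; "grip_force": force on a finger pad.
Only numpy, scipy, OpenCV 4.12 (cv2) and the standard library are available. Lean on these libraries where they do the work, as an engineer would, in place of code of your own. Each camera call takes 0.05 s, during which the arm holds its last target. There are 200 camera calls.

## Working session

There is one attempt and no reset: what is moved stays moved. The work goes in short steps, Python scripts to look and compute and a shell command to move; the robot and the scene stay as the last step left them, time stands still between calls to the robot, and variables do not carry over. Pictures are saved under pics/ and viewed, at most 10 in all, crops included, and the job is handed in when it is done.

```bash
ls; mkdir -p pics; cat > h.py <<'E'
import numpy as np, cv2
from cell import env, capture, get_calibration
def take(n):
    c=get_calibration(n); p,d=capture(n); return p,d,c
def rays(c,uv):
    K=np.array(c["mtx"],float); uv=np.atleast_2d(uv).astype(float)
    xd=(uv-[K[0,2],K[1,2]])/[K[0,0],K[1,1]]
    x=xd.copy()
    for _ in range(20): x=xd/(1+c["k1"]*(x**2).sum(1,keepdims=True))
    return x
def pts(c,uv,depth):
    x=rays(c,uv); d=np.asarray(depth,float).reshape(-1,1)
    P=np.hstack([x[:,:1]*d,-x[:,1:]*d,-d,np.ones_like(d)])
    return (np.linalg.inv(np.array(c["world_to_cam"]))@P.T).T[:,:3]
def onplane(c,uv,z):
    o=pts(c,uv,np.zeros(len(np.atleast_2d(uv)))); e=pts(c,uv,np.ones(len(o)))-o
    return o+e*((z-o[:,2])/e[:,2])[:,None]
def proj(c,P):
    P=np.atleast_2d(P); q=(np.array(c["world_to_cam"])@np.c_[P,np.ones(len(P))].T).T
    x=np.c_[q[:,0],-q[:,1]]/-q[:,2:3]; x=x*(1+c["k1"]*(x**2).sum(1,keepdims=True))
    K=np.array(c["mtx"]); return x*[K[0,0],K[1,1]]+[K[0,2],K[1,2]]
def cloud(c,d):
    v,u=np.mgrid[0:d.shape[0],0:d.shape[1]]
    return pts(c,np.c_[u.ravel(),v.ravel()],d.ravel()).reshape(*d.shape,3)
E
python3 - <<'E'
from h import *
s=env.sense(); print(s, env.grip_point_offset)
for n in("scene","side"):
    p,d,c=take(n); np.savez(f"{n}0.npz",p=p,d=d,m=c["mtx"],k=c["k1"],w=c["world_to_cam"])
    print(n,c)
    cv2.imwrite(f"pics/{n}0.png",cv2.resize(p[...,::-1],(800,600)))
E
```

```text
pics
{'time_s': 0.0, 'q': array([ 9.42209920e-01,  2.59357390e-01,  1.53608647e+00, -1.52651287e-06,
        1.34795381e+00, -2.02813140e-01]), 'qd': array([-8.01556543e-04,  7.63050367e-04,  2.00030312e-04,  1.57294483e-03,
       -4.72086387e-04, -3.16119782e-05]), 'joint_torque': array([ 4.68200560e-04, -4.37316334e+01, -2.84008116e+01,  7.19179446e-02,
        4.13226185e-02, -1.40604939e-04]), 'ee_pos': array([226.82836026, 500.46046885, 217.80858293]), 'tool_rot': array([-3.63777817e-04,  2.11281993e-01,  9.77424731e-01, -8.25942499e-04]), 'ft_force': array([ 0.45637691, -0.25270232,  0.17339126]), 'torque': array([-0.00682721,  0.00288   , -0.01492967]), 'grip_force': 0.0, 'width': 93.23051552364642} -18.8
scene {'mtx': array([[381.02249045,   0.        , 252.6852694 ],
       [  0.        , 381.02249045, 190.26072913],
       [  0.        ,   0.        ,   1.        ]]), 'k1': -0.06726967574717349, 'world_to_cam': array([[ 3.94114308e-01,  9.18785645e-01,  2.25133401e-02,
        -2.62293388e+02],
       [-4.85750419e-01,  1.87443208e-01,  8.53763184e-01,
         1.24714646e+02],
       [ 7.80205385e-01, -3.47416150e-01,  5.20174562e-01,
        -1.61492030e+03],
       [ 0.00000000e+00,  0.00000000e+00,  0.00000000e+00,
         1.00000000e+00]])}
side {'mtx': array([[389.95276639,   0.        , 253.10778883],
       [  0.        , 389.95276639, 196.06902153],
       [  0.        ,   0.        ,   1.        ]]), 'k1': -0.13375826460369028, 'world_to_cam': array([[ 9.95858738e-01, -9.07947491e-02, -4.65689931e-03,
        -5.50467601e+02],
       [ 5.16344394e-02,  5.22693137e-01,  8.50955797e-01,
        -1.84913645e+02],
       [-7.48281888e-02, -8.47672223e-01,  5.25216664e-01,
        -9.67905432e+02],
       [ 0.00000000e+00,  0.00000000e+00,  0.00000000e+00,
         1.00000000e+00]])}
```

View pics/scene0.png

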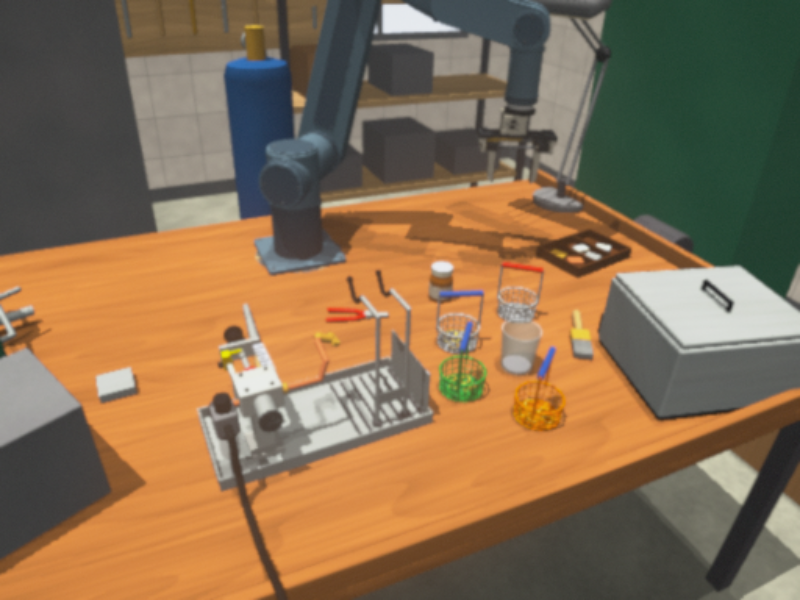

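View pics/side0.png

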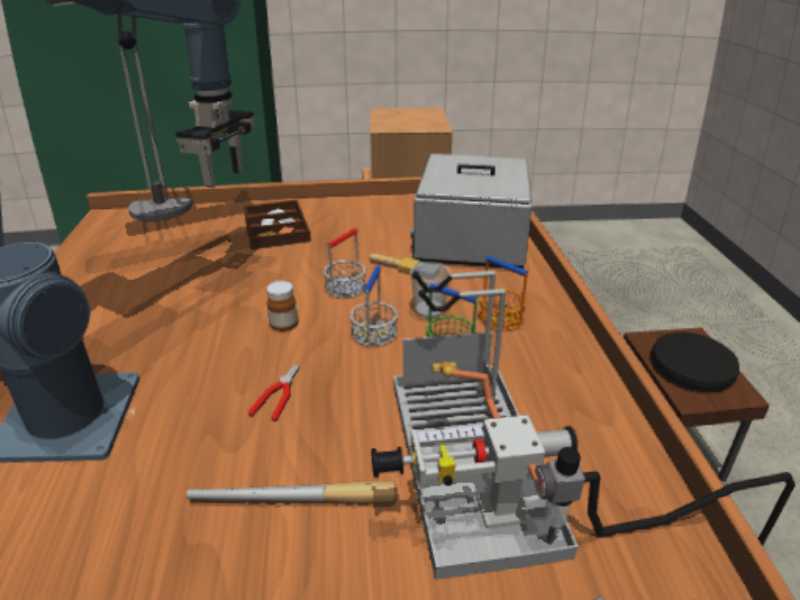

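Three blue-handled baskets: the grey steel wire one (scene 460,295 / side 373,280), the green (scene 463,337), and the orange (scene 547,362). Only the steel one fits "stainless wire". The red-sleeved steel one (scene 521,267) is the spare. Next I'll measure it and make the confirming crop.

```bash
cat > m.py <<'E'
from h import *
def load(n):
    z=np.load(n+"0.npz"); return z["p"],z["d"],dict(mtx=z["m"],k1=float(z["k"]),world_to_cam=z["w"])
def comps(n,p,d,c):
    hsv=cv2.cvtColor(p,cv2.COLOR_RGB2HSV); W=cloud(c,d)
    H,S,V=[hsv[...,i].astype(int) for i in range(3)]
    ms=dict(blue=(H>105)&(H<130)&(S>120)&(V>80),red=((H<6)|(H>174))&(S>170)&(V>90),yellow=(H>22)&(H<32)&(S>180)&(V>120),black=(V<48))
    ok=(d>0)&(W[...,0]>250)&(W[...,0]<1000)&(W[...,2]>15)&(W[...,2]<260)&(abs(W[...,1])<500)
    for k,m in ms.items():
        k_,l,st,ce=cv2.connectedComponentsWithStats((m&ok).astype(np.uint8))
        for i in range(1,k_):
            if st[i,4]<8: continue
            P=W[l==i]; print(n,k,st[i,4],"px800",(ce[i]*1.5625).round(),"med",np.median(P,0).round(),"lo",np.percentile(P,3,0).round(),"hi",np.percentile(P,97,0).round())
if __name__=="__main__":
    for n in("scene","side"): comps(n,*load(n))
    a=load("scene")[0][150:280,200:370]; b=load("side")[0][130:230,190:345]
    f=lambda x:cv2.resize(x,(400,int(400*x.shape[0]/x.shape[1])),interpolation=cv2.INTER_CUBIC)
    a,b=f(a),f(b); h=min(len(a),len(b)); cv2.imwrite("pics/crop.png",np.hstack([a[:h],b[:h]])[...,::-1])
E
python3 m.py
```

```text
scene blue 34 px800 [457. 293.] med [530. 188. 124.] lo [519. 161. 122.] hi [543. 231. 127.]
scene blue 43 px800 [465. 337.] med [675. 131. 125.] lo [641. 111. 122.] hi [699. 157. 127.]
scene blue 46 px800 [546. 362.] med [790. 224. 124.] lo [763. 198. 122.] hi [812. 255. 126.]
scene red 40 px800 [522. 267.] med [481. 381. 123.] lo [457. 353. 120.] hi [507. 411. 127.]
scene yellow 29 px800 [580. 333.] med [623. 451.  19.] lo [611. 435.  16.] hi [637. 465.  22.]
scene yellow 43 px800 [227. 353.] med [ 589. -275.  139.] lo [ 562. -285.  125.] hi [ 598. -258.  142.]
side blue 80 px800 [505. 264.] med [787. 228. 124.] lo [756. 195.  21.] hi [837. 441. 127.]
side blue 50 px800 [372. 278.] med [528. 198. 125.] lo [517. 162. 123.] hi [542. 238. 128.]
side blue 8 px800 [433. 285.] med [635. 160. 124.] lo [630. 156. 123.] hi [640. 163. 126.]
side blue 31 px800 [448. 291.] med [659. 137. 124.] lo [625.  -2. 121.] hi [671. 147. 215.]
side blue 17 px800 [470. 298.] med [691. 109. 123.] lo [648. -59. 119.] hi [698. 116. 230.]
side red 51 px800 [343. 237.] med [477. 381. 125.] lo [453. 348. 121.] 
[... 529 characters left out ...]
x800 [386. 462.] med [ 518. -262.  129.] lo [ 502. -270.  119.] hi [ 536. -248.  138.]
side black 217 px800 [593. 499.] med [ 767. -307.   83.] lo [ 751. -309.   19.] hi [ 790. -303.  126.]
side black 24 px800 [447. 480.] med [ 587. -292.  124.] lo [ 583. -293.  118.] hi [ 591. -288.  126.]
side black 400 px800 [688. 506.] med [ 922. -298.   32.] lo [ 814. -304.   15.] hi [ 992. -290.   61.]
side black 15 px800 [548. 497.] med [ 700. -325.  118.] lo [ 695. -326.  105.] hi [ 706. -319.  123.]
side black 16 px800 [564. 503.] med [ 723. -320.   98.] lo [ 715. -322.   94.] hi [ 730. -318.  102.]
side black 22 px800 [550. 532.] med [ 722. -307.   27.] lo [ 720. -309.   16.] hi [ 724. -305.   35.]
```

View pics/crop.png

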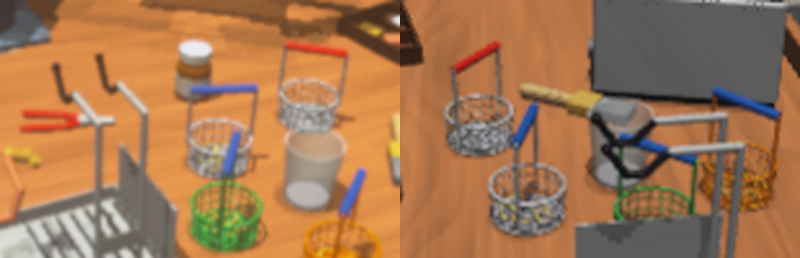

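The crop confirms it: the steel wire basket with the blue handle (left crop 225,90–220,145; right crop 525,125–528,195) is the one. The green and orange ones are decoys. Next: precise bar axis, hook rods and valve axis.

```bash
cat > m2.py <<'E'
from m import *
def line(P,name):
    P=np.array(P)
    for _ in range(3):
        c=np.median(P,0); u=np.linalg.svd(P-P.mean(0))[2][0]; r=np.linalg.norm((P-P.mean(0))-((P-P.mean(0))@u)[:,None]*u,axis=1); P=P[r<max(4,1.5*np.median(r))]
    t=(P-P.mean(0))@u; print(name,len(P),"mean",P.mean(0).round(1),"dir",u.round(3),"yaw",np.arctan2(u[1],u[0]).round(3),"ends",(P.mean(0)+u*t.min()).round(),(P.mean(0)+u*t.max()).round())
for n in("scene","side"):
    p,d,c=load(n); W=cloud(c,d); hsv=cv2.cvtColor(p,cv2.COLOR_RGB2HSV).astype(int); H,S,V=hsv[...,0],hsv[...,1],hsv[...,2]
    box=lambda a,b,y0,y1,z0,z1:(d>0)&(W[...,0]>a)&(W[...,0]<b)&(W[...,1]>y0)&(W[...,1]<y1)&(W[...,2]>z0)&(W[...,2]<z1)
    m=(H>105)&(H<130)&(S>100)&(V>70)&box(490,570,130,270,110,135); line(W[m],n+" bar")
    m=box(560,760,-120,60,200,260); P=W[m]; print(n,"hook",len(P),"lo",P.min(0).round(),"hi",P.max(0).round())
    lv=P[(P[:,2]>230)&(P[:,0]>625)]
    if len(lv)>10:
        z=(lv[:,1]*1.0).astype(np.float32).reshape(-1,1); _,lab,ce=cv2.kmeans(z,2,None,(3,30,.1),5,0)
        for k in(0,1): line(lv[lab[:,0]==k],n+" rod")
    for k,ys in(("blk",None),):
        q=m&(V<70); kk,l,st,ce=cv2.connectedComponentsWithStats(q.astype(np.uint8))
        for i in range(1,kk):
            if st[i,4]>4: Q=W[l==i]; h=Q[Q[:,2]>Q[:,2].max()-8]; print("  black",st[i,4],(ce[i]*1.5625).round(),"lo",Q.min(0).round(),"hi",Q.max(0).round(),"top",h.mean(0).round(1))
    m=box(560,720,-300,-220,128,145)&~((H>22)&(H<32)&(S>150)); P=W[m]
    # splash plate top edge and tray front
    m=box(550,800,20,160,80,104); P=W[m]; 
    if len(P)>20: line(P[P[:,2]>94],n+" plate")
E
python3 m2.py
```

```text
scene bar 39 mean [531.3 194.8 123.9] dir [ 0.289  0.957 -0.016] yaw 1.278 ends [521. 159. 124.] [545. 240. 123.]
scene hook 297 lo [582. -61. 200.] hi [708.   5. 243.]
scene rod 48 mean [674.5 -54.2 232.4] dir [ 0.998  0.064 -0.001] yaw 0.064 ends [638. -57. 232.] [706. -52. 232.]
scene rod 43 mean [ 6.707e+02 -4.000e-01  2.324e+02] dir [ 0.998  0.057 -0.005] yaw 0.057 ends [633.  -3. 233.] [703.   1. 232.]
scene plate 44 mean [635.   34.1  98.2] dir [ 0.999  0.054 -0.002] yaw 0.054 ends [568.  30.  98.] [702.  38.  98.]
side bar 42 mean [529.8 198.9 125.4] dir [-0.279 -0.96   0.003] yaw -1.853 ends [543. 243. 125.] [518. 158. 126.]
side hook 522 lo [578. -64. 201.] hi [704.   4. 244.]
side rod 70 mean [667.4  -1.1 232.7] dir [-0.999 -0.043 -0.007] yaw -3.099 ends [700.   0. 233.] [632.  -3. 232.]
side rod 85 mean [669.4 -54.9 232.7] dir [-0.999 -0.048  0.003] yaw -3.093 ends [704. -53. 233.] [634. -57. 233.]
  black 191 [433. 293.] lo [578. -64. 208.] hi [640.  -0. 244.] top [583.5 -32.  239.5]
side plate 91 mean [619.5  33.9  97.7] dir [-0.998 -0.059  0.   ] yaw -3.082 ends [697.  38.  98.] [568.  31.  98.]
```

```bash
cat > go.py <<'E'
import sys,numpy as np
from scipy.spatial.transform import Rotation as R
from cell import env
def to(x,y,z,yaw):  # yaw of tool y axis (mod pi), TCP target mm -> tool shift cm, turn
    s=env.sense(); q=s["tool_rot"]; r=R.from_quat([q[1],q[2],q[3],q[0]]); M=r.as_matrix()
    d=M.T@(np.array([x,y,z])-s["ee_pos"])/10
    cy=np.arctan2(M[1,1],M[0,1]); t=(yaw-cy+np.pi/2)%np.pi-np.pi/2
    print("t",round(s["time_s"],2),"pos",s["ee_pos"].round(1),"yaw",cy.round(3),"tilt",np.round(M[:2,2],3),"F",s["ft_force"].round(1),"w",round(s["width"],1),"g",round(s["grip_force"],1),"q6",s["q"][5].round(2),"\n shift cm",d.round(2),"turn",round(-t,3))
to(*map(float,sys.argv[1:5]))
E
python3 go.py 531.5 199.5 218 -0.288
```

```text
t 0.1 pos [226.9 500.5 217.9] yaw 1.145 tilt [-0.001 -0.001] F [-0.5  0.1  0.2] w 92.9 g 0.0 q6 -0.2 
 shift cm [-40.18 -14.83   0.  ] turn 1.433
```

```bash
python3 -m pendant '[[0,-3,-1.1,0,0.12],[0,-6,-2.2,0,0.24],[0,-9,-3.3,0,0.36],[0,-12,-4.4,0,0.48],[0,-15,-5.5,0,0.6],[0,-18,-6.6,0,0.72],[0,-21,-7.7,0,0.84],[0,-24,-8.9,0,0.96]]' 40; python3 go.py 531.5 199.5 218 -0.288
```

```text
time_s: 0.77
ee_pos: [409.7, 319.4, 218.3]
tool_rot: [-0.0, 0.641, 0.768, -0.0]
ft_force: [0.7, -0.1, 0.3]
width: 93.4
grip_force: 0.0
t 0.77 pos [409.7 319.4 218.3] yaw 0.179 tilt [-0.001 -0.   ] F [ 0.7 -0.1  0.3] w 93.4 g 0.0 q6 0.27 
 shift cm [-13.97   9.85   0.03] turn 0.467
```

```bash
python3 -m pendant '[[0,-2.5,1.8,0,0.12],[0,-5,3.5,0,0.24],[0,-7.5,5.3,0,0.35],[0,-10,7.1,0,0.467],[0,-12.5,8.8,0,0.467],[0,-14,9.85,0,0.467],[0,-14,9.85,0,0.467],[0,-14,9.85,0,0.467]]'; cat > w.py <<'E'
from h import *
p,d,c=take("wrist"); W=cloud(c,d); hsv=cv2.cvtColor(p,cv2.COLOR_RGB2HSV).astype(int)
m=(hsv[...,0]>105)&(hsv[...,0]<130)&(hsv[...,1]>100)&(hsv[...,2]>60)&(d>0)&(abs(W[...,2]-122)<12)
m&=np.hypot(W[...,0]-531,W[...,1]-200)<75
P=W[m]; print(len(P))
if len(P): (cx,cy),(a,b),an=cv2.minAreaRect(P[:,:2].astype(np.float32)); u=np.linalg.svd(P-P.mean(0),full_matrices=False)[2][0]; print((cx,cy),a,b,"yaw",np.arctan2(u[1],u[0]),"zmax",np.percentile(P[:,2],95))
cv2.imwrite("pics/w1.png",p[...,::-1])
E
python3 w.py; python3 go.py 531.5 199.5 101 -0.288
```

```text
time_s: 1.43
ee_pos: [531.6, 200.5, 217.9]
tool_rot: [-0.001, 0.8, 0.6, -0.001]
ft_force: [-0.5, 0.0, 0.2]
width: 92.9
grip_force: 0.0
1258
(530.1860961914062, 202.1024169921875) 89.40806579589844 10.333797454833984 yaw -1.8660224997312262 zmax 127.66996326198262
t 1.48 pos [530.9 201.3 218.1] yaw -0.283 tilt [-0.002  0.   ] F [-0.3 -0.4  0.3] w 93.0 g 0.0 q6 0.45 
 shift cm [-0.15  0.12 11.71] turn 0.005
```

The wrist view agrees with the fixed cameras to within 3 mm (bar 89 mm long). Descending and gripping.

```bash
python3 -m pendant '[[0,0,0,2,0.01],[0,0,0,4,0.01],[0,0,0,6,0.01],[0,0,0,8,0.01],[0,0,0,10,0.01],[0,0,0,11.7,0.01],[0,0,0,11.7,0.01],[0.5,0,0,11.7,0.01]]' 40;  python3 -m pendant '[[1,0,0,0,0],[1,0,0,0,0],[1,0,0,0,0],[1,0,0,0,0],[1,0,0,0,0],[1,0,0,0,0],[1,0,0,0,0],[1,0,0,0,0]]' 40;  python3 -m pendant '[[1,0,0,-1,0],[1,0,0,-3,0],[1,0,0,-5,0],[1,0,0,-7,0],[1,0,0,-9,0],[1,0,0,-11,0],[1,0,0,-13,0],[1,0,0,-14.5,0]]'; python3 go.py 480 -31 247 0.055
```

```text
time_s: 2.15
ee_pos: [530.0, 202.2, 101.2]
tool_rot: [-0.001, 0.802, 0.597, -0.001]
ft_force: [0.4, 0.0, 0.2]
width: 89.5
grip_force: 0.0
time_s: 2.82
ee_pos: [531.6, 201.1, 101.7]
tool_rot: [0.0, 0.803, 0.597, 0.0]
ft_force: [0.3, -0.6, -0.1]
width: 37.6
grip_force: 0.0
time_s: 3.48
ee_pos: [531.9, 201.3, 249.4]
tool_rot: [0.001, 0.802, 0.597, 0.001]
ft_force: [0.2, 0.9, -0.6]
width: 0.5
grip_force: 0.0
t 3.48 pos [531.9 201.3 249.4] yaw -0.292 tilt [0.002 0.   ] F [ 0.2  0.9 -0.6] w 0.5 g 0.0 q6 0.46 
 shift cm [-23.74   1.71   0.22] turn -0.347
```

The fingers are slow (about 80 mm/s), so I lifted before they had closed. I'll reopen and check the basket from above.

```bash
for i in 1; do python3 -m pendant '[[0,0,0,-1,0],[0,0,0,-1,0],[0,0,0,-1,0],[0,0,0,-1,0],[0,0,0,-1,0],[0,0,0,-1,0],[0,0,0,-1,0],[0,0,0,-1,0]]'; done; python3 -m pendant '[[0,0,0,0,0],[0,0,0,0,0],[0,0,0,0,0],[0,0,0,0,0],[0,0,0,0,0],[0,0,0,0,0],[0,0,0,0,0],[0,0,0,0,0]]'; python3 w.py; python3 go.py 531.5 200 101 -0.292
```

```text
time_s: 4.15
ee_pos: [531.3, 201.2, 256.0]
tool_rot: [-0.0, 0.802, 0.597, -0.0]
ft_force: [-0.4, -0.2, -0.9]
width: 49.3
grip_force: 0.0
time_s: 4.82
ee_pos: [531.6, 201.2, 256.7]
tool_rot: [0.0, 0.802, 0.597, 0.0]
ft_force: [-0.2, -0.3, -0.9]
width: 92.9
grip_force: 0.0
990
(530.075927734375, 201.67031860351562) 89.37198638916016 10.785831451416016 yaw -1.8659583914983315 zmax 127.7373000219079
t 4.87 pos [531.5 201.2 256.7] yaw -0.292 tilt [ 0. -0.] F [ 0.4  0.3 -0.2] w 92.8 g 0.0 q6 0.46 
 shift cm [-0.12  0.03 15.57] turn -0.0
```

The basket is undisturbed. I'll descend again and let the fingers close fully this time.

```bash
python3 -m pendant '[[0,0,0,2.5,0],[0,0,0,5,0],[0,0,0,7.5,0],[0,0,0,10,0],[0.3,0,0,12.5,0],[0.5,0,0,14.5,0],[0.5,0,0,15.6,0],[0.5,0,0,15.6,0]]' 40;  python3 -m pendant '[[1,0,0,0,0],[1,0,0,0,0],[1,0,0,0,0],[1,0,0,0,0],[1,0,0,0,0],[1,0,0,0,0],[1,0,0,0,0],[1,0,0,0,0]]' 40;  python3 -m pendant '[[1,0,0,0,0],[1,0,0,0,0],[1,0,0,0,0],[1,0,0,0,0],[1,0,0,0,0],[1,0,0,0,0],[1,0,0,0,0],[1,0,0,0,0]]' 40
```

```text
time_s: 5.53
ee_pos: [529.8, 200.9, 98.1]
tool_rot: [-0.001, 0.802, 0.597, -0.002]
ft_force: [-0.1, -0.7, -0.5]
width: 70.7
grip_force: 0.0
time_s: 6.2
ee_pos: [531.6, 201.3, 100.8]
tool_rot: [0.0, 0.802, 0.597, 0.0]
ft_force: [-0.5, 1.1, 0.6]
width: 17.7
grip_force: 0.0
time_s: 6.87
ee_pos: [531.5, 201.3, 100.7]
tool_rot: [0.0, 0.802, 0.597, 0.0]
ft_force: [-2.8, 0.4, 2.3]
width: 10.9
grip_force: 40.0
```

```bash
python3 -m pendant '[[1,0,0,-1,0],[1,0,0,-3,0],[1,0,0,-5.5,0],[1,0,0,-8,0],[1,0,0,-10.5,0],[1,0,0,-13,0],[1,0,0,-15,0],[1,0,0,-15.5,0]]'; python3 go.py 480 -31 250 0.055
```

```text
time_s: 7.53
ee_pos: [533.3, 201.4, 259.8]
tool_rot: [0.002, 0.802, 0.597, 0.003]
ft_force: [0.6, -0.2, -2.2]
width: 10.6
grip_force: 40.0
t 7.53 pos [533.3 201.4 259.8] yaw -0.292 tilt [0.007 0.001] F [ 0.6 -0.2 -2.2] w 10.6 g 40.0 q6 0.46 
 shift cm [-23.79   1.58   0.93] turn -0.347
```

```bash
python3 -m pendant '[[1,-1.5,0.1,0,-0.03],[1,-4.5,0.3,0,-0.08],[1,-8,0.5,0.3,-0.14],[1,-11.5,0.8,0.5,-0.2],[1,-15,1,0.8,-0.26],[1,-18.5,1.2,1,-0.31],[1,-21.5,1.4,1.2,-0.347],[1,-23,1.6,1.3,-0.347]]'; python3 -m pendant '[[1,-0.6,0,0,0],[1,-0.6,0,0,0],[1,-0.6,0,0,0],[1,-0.6,0,0,0],[1,-0.6,0,0,0],[1,-0.6,0,0,0],[1,-0.6,0,0,0],[1,-0.6,0,0,0]]';python3 go.py 480 -38 246 0.055
python3 - <<'E'
from h import *
out=[]
for n in("scene","side"):
    p,d,c=take(n); W=cloud(c,d); hsv=cv2.cvtColor(p,cv2.COLOR_RGB2HSV).astype(int)
    m=(hsv[...,0]>105)&(hsv[...,0]<130)&(hsv[...,1]>100)&(hsv[...,2]>60)&(d>0)&(W[...,2]>200)&(W[...,2]<300)&(abs(W[...,0]-480)<60)&(abs(W[...,1]+31)<70)
    P=W[m]; print(n,len(P),P.min(0).round(),P.max(0).round(),np.median(P,0).round())
    u,v=proj(c,[[530,-31,200]])[0].astype(int); u0=max(0,u-100); v0=max(0,v-95); out.append(cv2.resize(p[v0:v0+190,u0:u0+200],(400,380)))
cv2.imwrite("pics/carry.png",np.hstack(out)[...,::-1])
E
```

```text
time_s: 8.2
ee_pos: [479.0, -26.7, 241.5]
tool_rot: [-0.0, 0.687, 0.726, -0.001]
ft_force: [-0.3, 0.0, -3.1]
width: 10.6
grip_force: 40.0
time_s: 8.87
ee_pos: [481.1, -29.1, 242.7]
tool_rot: [0.0, 0.687, 0.727, 0.0]
ft_force: [0.4, -0.4, -2.1]
width: 10.8
grip_force: 40.0
t 8.87 pos [481.1 -29.1 242.7] yaw 0.056 tilt [0. 0.] F [ 0.4 -0.4 -2.1] w 10.8 g 40.0 q6 -0.35 
 shift cm [-0.89 -0.16 -0.33] turn 0.001
scene 28 [483. -73. 263.] [491. -39. 269.] [488. -58. 265.]
side 92 [476. -76. 248.] [487.  12. 270.] [481. -40. 268.]
```

View pics/carry.png

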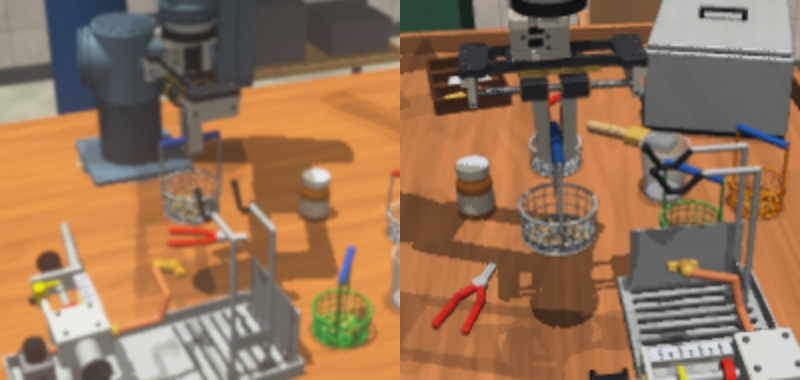

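The basket is held upright and clear in front of the hook (left crop 190,180; right crop 558,200), with the bar centre about 263 mm high. Moving in over the tips.

```bash
python3 go.py 610 -28.5 244 0.055; python3 -m pendant '[[1,0,0.7,-0.1,0],[1,0.1,2.5,-0.2,0],[1,0.2,5,-0.2,0],[1,0.3,7.5,-0.2,0],[1,0.5,10,-0.2,0],[1,0.6,12,-0.2,0],[1,0.65,12.9,-0.2,0],[1,0.65,12.9,-0.2,0]]';python3 go.py 610 -28.5 200.5 0.055
cat > bar.py <<'E'
from h import *
out=[]
for n in("scene","side"):
    p,d,c=take(n); W=cloud(c,d); hsv=cv2.cvtColor(p,cv2.COLOR_RGB2HSV).astype(int)
    m=(hsv[...,0]>105)&(hsv[...,0]<130)&(hsv[...,1]>100)&(hsv[...,2]>60)&(d>0)&(W[...,2]>190)&(W[...,2]<300)&(abs(W[...,0]-610)<40)&(abs(W[...,1]+31)<70)
    P=W[m]; print(n,len(P),P.min(0).round(),P.max(0).round(),np.median(P,0).round())
    u,v=proj(c,[[610,-31,180]])[0].astype(int); u0=max(0,u-67); v0=max(0,v-65); out.append(cv2.resize(p[v0:v0+130,u0:u0+133],(400,390)))
cv2.imwrite("pics/bar.png",np.hstack(out)[...,::-1])
E
python3 bar.py
```

```text
t 8.97 pos [481.  -29.3 242.7] yaw 0.056 tilt [ 0. -0.] F [ 0.1 -0.3 -2.4] w 10.6 g 40.0 q6 -0.35 
 shift cm [-0.63 12.88 -0.13] turn 0.001
time_s: 9.63
ee_pos: [611.1, -15.9, 243.8]
tool_rot: [-0.0, 0.687, 0.726, 0.0]
ft_force: [-0.2, -0.3, -2.7]
width: 10.8
grip_force: 40.0
t 9.63 pos [611.1 -15.9 243.8] yaw 0.055 tilt [-0.  0.] F [-0.2 -0.3 -2.7] w 10.8 g 40.0 q6 -0.26 
 shift cm [-1.25 -0.17  4.33] turn 0.0
scene 29 [612. -61. 264.] [619. -26. 270.] [617. -41. 267.]
side 68 [606. -64. 229.] [649.  -5. 271.] [610. -40. 269.]
```

View pics/bar.png

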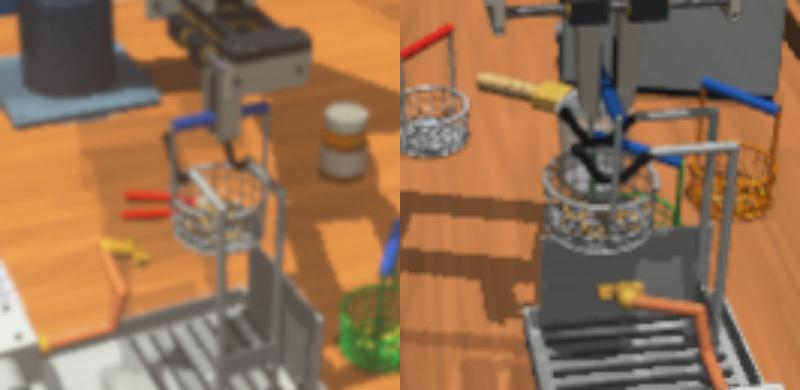

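The bar is over the dip (right crop 608,95) but about 12 mm too far in +y. I typed the lateral sign wrong, and nothing touches. Correcting that, then lowering.

```bash
python3 -m pendant '[[1,-0.4,-0.05,0,0],[1,-0.8,-0.1,0,0],[1,-1.15,-0.15,0,0],[1,-1.15,-0.15,0,0],[1,-1.15,-0.15,0.6,0],[1,-1.15,-0.15,1.2,0],[1,-1.15,-0.15,1.8,0],[1,-1.15,-0.15,2.2,0]]'; python3 -m pendant '[[1,0,0,0.4,0],[1,0,0,0.8,0],[1,0,0,1.2,0],[1,0,0,1.5,0],[1,0,0,1.7,0],[1,0,0,1.8,0],[1,0,0,1.8,0],[1,0,0,1.8,0]]';python3 go.py 610 -27.5 201 0.055; python3 bar.py
```

```text
time_s: 10.4
ee_pos: [608.0, -27.4, 221.3]
tool_rot: [-0.001, 0.687, 0.726, -0.0]
ft_force: [-0.6, 0.6, -2.1]
width: 10.7
grip_force: 40.0
time_s: 11.07
ee_pos: [608.7, -27.7, 204.8]
tool_rot: [0.0, 0.687, 0.726, 0.0]
ft_force: [-0.6, 0.1, -2.8]
width: 11.0
grip_force: 40.0
t 11.07 pos [608.7 -27.7 204.8] yaw 0.055 tilt [ 0. -0.] F [-0.6  0.1 -2.8] w 11.0 g 40.0 q6 -0.28 
 shift cm [0.01 0.13 0.38] turn -0.0
scene 33 [608. -72. 225.] [620. -39. 231.] [614. -56. 229.]
side 71 [603. -75. 223.] [649. -14. 234.] [609. -50. 230.]
```

```bash
python3 -m pendant '[[1,0,0,0.1,0],[1,0,0,0.2,0],[1,0,0,0.3,0],[1,0,0,0.35,0],[1,0,0,0.4,0],[1,0,0,0.4,0],[1,0,0,0.4,0],[1,0,0,0.4,0]]'; python3 go.py 610 -27.5 201 0.055
```

```text
time_s: 11.83
ee_pos: [608.6, -27.6, 200.7]
tool_rot: [0.0, 0.687, 0.726, 0.0]
ft_force: [-0.2, 0.2, -2.0]
width: 10.8
grip_force: 40.0
t 11.83 pos [608.6 -27.6 200.7] yaw 0.055 tilt [0. 0.] F [-0.2  0.2 -2. ] w 10.8 g 40.0 q6 -0.28 
 shift cm [ 0.01  0.14 -0.03] turn 0.0
```

```bash
python3 -m pendant '[[1,0,0,0.1,0],[1,0,0,0.1,0],[1,0,0,0.2,0],[1,0,0,0.2,0],[1,0,0,0.2,0],[1,0,0,0.2,0],[1,0,0,0.2,0],[1,0,0,0.2,0]]'; python3 bar.py
```

```text
time_s: 12.5
ee_pos: [608.8, -27.7, 199.5]
tool_rot: [0.001, 0.687, 0.726, 0.0]
ft_force: [-2.2, 0.1, 5.2]
width: 10.7
grip_force: 40.0
scene 28 [608. -71. 220.] [621. -38. 226.] [614. -56. 224.]
side 74 [604. -74. 211.] [649. -10. 231.] [609. -52. 225.]
```

View pics/bar.png

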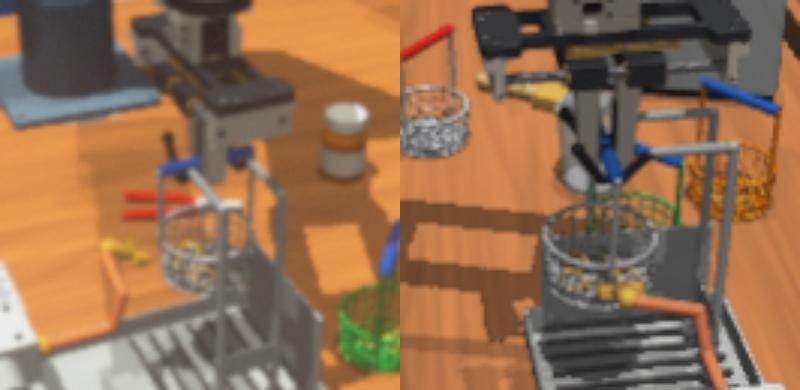

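The bar is seated between the tips (right crop 612,170; force now upward), so I'll open and rise straight up.

```bash
python3 -m pendant '[[0.5,0,0,0,0],[0.5,0,0,0,0],[0.5,0,0,0,0],[0.5,0,0,0,0],[0.5,0,0,0,0],[0.5,0,0,0,0],[0.5,0,0,0,0],[0.5,0,0,0,0]]'; python3 -m pendant '[[0.5,0,0,-1,0],[0.5,0,0,-2.5,0],[0.5,0,0,-4,0],[0.5,0,0,-6,0],[0.5,0,0,-8,0],[0.5,0,0,-10,0],[0.5,0,0,-12,0],[0.5,0,0,-13,0]]'; python3 bar.py
cat > val.py <<'E'
from h import *
p,d,c=take("side"); W=cloud(c,d); hsv=cv2.cvtColor(p,cv2.COLOR_RGB2HSV).astype(int); H,S,V=[hsv[...,i] for i in range(3)]
box=lambda a,b,y0,y1,z0,z1:(d>0)&(W[...,0]>a)&(W[...,0]<b)&(W[...,1]>y0)&(W[...,1]<y1)&(W[...,2]>z0)&(W[...,2]<z1)
for n,m in(("collar",((H<6)|(H>174))&(S>140)&(V>60)&box(570,660,-290,-220,100,150)),("pointer",(H>22)&(H<32)&(S>150)&box(550,640,-300,-230,100,150)),("knob",(V<70)&box(440,565,-300,-230,90,150))):
    Q=W[m]
    if len(Q)<5: print(n,"none"); continue
    pl=Q[:,2]
    print(n,len(Q),"lo",np.percentile(Q,3,0).round(1),"hi",np.percentile(Q,97,0).round(1),"med",np.median(Q,0).round(1),"topslab",Q[pl>np.percentile(pl,97)-4].mean(0).round(1))
p0=proj(c,[[570,-262,130]])[0].astype(int); q=p[max(0,p0[1]-60):p0[1]+60,max(0,p0[0]-80):p0[0]+80]
cv2.imwrite("pics/val.png",cv2.resize(q[...,::-1],(800,600),interpolation=cv2.INTER_CUBIC))
E
python3 val.py
```

```text
time_s: 13.27
ee_pos: [608.6, -27.6, 198.6]
tool_rot: [-0.0, 0.687, 0.726, -0.0]
ft_force: [-0.6, 0.7, -0.4]
width: 46.4
grip_force: 0.0
time_s: 13.93
ee_pos: [609.3, -27.7, 332.5]
tool_rot: [0.002, 0.687, 0.726, 0.001]
ft_force: [0.8, -0.2, 0.6]
width: 46.5
grip_force: 0.0
scene 60 [608. -70. 221.] [618.  12. 227.] [613. -31. 224.]
side 112 [602. -74. 213.] [649.  16. 229.] [608. -33. 225.]
collar 85 lo [ 628.1 -261.1  116.3] hi [ 638.  -240.4  135.4] med [ 632.3 -255.7  130.9] topslab [ 632.8 -249.7  133.6]
pointer 85 lo [ 579.3 -285.2  130.3] hi [ 595.  -255.5  142.6] med [ 586.5 -276.9  140.7] topslab [ 586.4 -273.8  141. ]
knob 269 lo [ 502.4 -271.4  117.6] hi [ 553.4 -246.4  137.6] med [ 519.6 -261.   130. ] topslab [ 513.8 -255.9  136.2]
```

View pics/val.png

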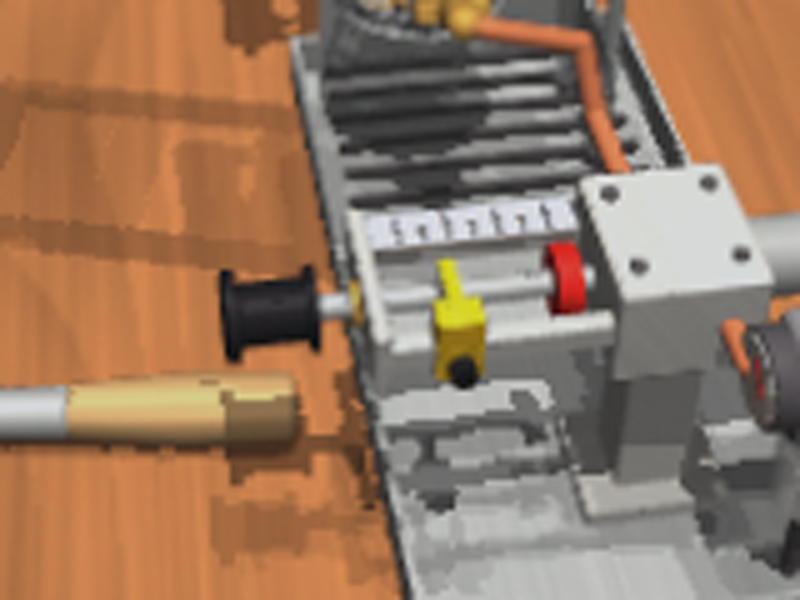

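The basket hangs freely with bar centre near (610,-30,220), within tolerance. In the picture the knob is at (270,310), the collar at (566,278) and the pointer finger at (449,275). Now to above the knob.

```bash
python3 go.py 520 -255 260 1.626; python3 - <<'E'
from h import *
a=0.055; ex=np.array([np.cos(a),np.sin(a),0])
p,d,c=take("side"); W=cloud(c,d); hsv=cv2.cvtColor(p,cv2.COLOR_RGB2HSV).astype(int); H,S,V=[hsv[...,i] for i in range(3)]
box=lambda a,b,y0,y1,z0,z1:(d>0)&(W[...,0]>a)&(W[...,0]<b)&(W[...,1]>y0)&(W[...,1]<y1)&(W[...,2]>z0)&(W[...,2]<z1)
for n,m in(("collar",((H<6)|(H>174))&(S>140)&(V>60)&box(570,660,-290,-220,126,150)),("finger",(H>22)&(H<32)&(S>150)&box(550,640,-266,-235,128,150)),("clamp",(H>22)&(H<32)&(S>150)&box(550,640,-300,-268,128,150)),("knob",(V<70)&box(440,540,-300,-230,128,150))):
    s=W[m]@ex; print(n,len(s),s.min().round(1),s.mean().round(1),s.max().round(1))
E
```

```text
t 14.08 pos [608.9 -27.7 329.4] yaw 0.055 tilt [ 0.002 -0.   ] F [-0.9 -0.5 -0.6] w 46.4 g 0.0 q6 -0.28 
 shift cm [-22.21 -10.13   6.94] turn 1.571
collar 63 613.3 618.0 623.6
finger 16 568.2 570.8 573.0
clamp 66 561.8 570.6 579.2
knob 162 487.3 503.6 521.8
```

```bash
python3 -m pendant '[[0.3,-2.5,-1.2,0,0.1],[0.3,-5.5,-2.5,0,0.22],[0.3,-8.5,-4,0,0.34],[0.3,-11.5,-5.2,0,0.46],[0.3,-14.5,-6.6,0,0.58],[0.3,-17.5,-8,0,0.7],[0.3,-20,-9.2,0,0.82],[0.3,-22.2,-10.1,0,0.94]]' 30; python3 go.py 520 -255 240 1.626
```

```text
time_s: 14.8
ee_pos: [518.2, -256.3, 326.7]
tool_rot: [-0.001, 0.943, 0.333, -0.001]
ft_force: [0.0, -0.1, 0.3]
width: 65.0
grip_force: 0.0
t 14.8 pos [ 518.2 -256.3  326.7] yaw -0.892 tilt [-0.003  0.002] F [ 0.  -0.1  0.3] w 65.0 g 0.0 q6 0.24 
 shift cm [0.23 0.04 8.67] turn 0.623
```

```bash
python3 -m pendant '[[0.3,0.1,0,1.5,0.12],[0.3,0.1,0,3,0.24],[0.3,0.1,0,4.5,0.36],[0.3,0.1,0,6,0.48],[0.3,0.1,0,7.5,0.6],[0.3,0.1,0,8.7,0.623],[0.3,0.1,0,8.7,0.623],[0.3,0.1,0,8.7,0.623]]'; python3 - <<'E'
from h import *
a=0.055; ex=np.array([np.cos(a),np.sin(a)]); ey=np.array([-ex[1],ex[0]])
p,d,c=take("wrist"); W=cloud(c,d); hsv=cv2.cvtColor(p,cv2.COLOR_RGB2HSV).astype(int); H,S,V=[hsv[...,i] for i in range(3)]
box=lambda a,b,y0,y1,z0,z1:(d>0)&(W[...,0]>a)&(W[...,0]<b)&(W[...,1]>y0)&(W[...,1]<y1)&(W[...,2]>z0)&(W[...,2]<z1)
for n,m in(("collar",((H<6)|(H>174))&(S>140)&(V>60)&box(570,660,-290,-220,115,150)),("finger",(H>22)&(H<32)&(S>150)&box(550,640,-264,-235,128,150)),("knob",(V<70)&box(440,545,-300,-210,105,150))):
    Q=W[m]
    if len(Q)<5: print(n,len(Q)); continue
    x=Q[:,:2]@ex; y=Q[:,:2]@ey; print(n,len(Q),"xs",x.min().round(1),x.max().round(1),"ys",y.min().round(1),y.max().round(1),"mean world",Q.mean(0).round(1),"ztop",Q[:,2].max().round(1), "mid",(ex*(x.min()+x.max())/2+ey*(y.min()+y.max())/2).round(1))
E
python3 go.py 520 -255 101 1.626
```

```text
time_s: 15.47
ee_pos: [519.8, -253.6, 239.9]
tool_rot: [-0.001, 0.999, 0.032, -0.002]
ft_force: [0.4, 0.7, 0.3]
width: 65.3
grip_force: 0.0
collar 474 xs 614.7 625.2 ys -295.3 -267.8 mean world [ 634.3 -247.   133.3] ztop 137.2 mid [ 634.5 -247. ]
finger 111 xs 569.5 575.1 ys -295.7 -283.6 mean world [ 587.6 -257.5  142.1] ztop 144.1 mid [ 587.3 -257.7]
knob 1393 xs 488.8 530.5 ys -296.9 -263.5 mean world [ 523.1 -252.   130.9] ztop 139.7 mid [ 524.3 -251.8]
t 15.52 pos [ 520.4 -253.9  241. ] yaw -1.507 tilt [-0.001  0.001] F [ 0.3  0.2 -0. ] w 64.7 g 0.0 q6 0.86 
 shift cm [-0.03  0.12 14.  ] turn 0.009
```

```bash
python3 go.py 521.5 -252.5 101 1.626; python3 -m pendant '[[0.3,0.1,-0.15,2,0.01],[0.3,0.1,-0.15,4.5,0.01],[0.3,0.1,-0.15,7,0.01],[0.3,0.1,-0.15,9.5,0.01],[0.3,0.1,-0.15,12,0.01],[0.3,0.1,-0.15,13.5,0.01],[0.3,0.1,-0.15,14,0.01],[0.3,0.1,-0.15,14,0.01]]'; python3 go.py 521.5 -252.5 101 1.626;  python3 -m pendant '[[1,0,0,0,0],[1,0,0,0,0],[1,0,0,0,0],[1,0,0,0,0],[1,0,0,0,0],[1,0,0,0,0],[1,0,0,0,0],[1,0,0,0,0]]' 45; python3 go.py 474 -255 101 1.626
```

```text
t 15.52 pos [ 520.4 -253.9  241. ] yaw -1.507 tilt [-0.001  0.001] F [ 0.3  0.2 -0. ] w 64.7 g 0.0 q6 0.86 
 shift cm [ 0.14 -0.12 14.  ] turn 0.009
time_s: 16.18
ee_pos: [521.3, -252.4, 101.0]
tool_rot: [-0.001, 1.0, 0.027, -0.001]
ft_force: [0.4, -0.1, 0.2]
width: 65.2
grip_force: 0.0
t 16.18 pos [ 521.3 -252.4  101. ] yaw -1.517 tilt [-0.001  0.001] F [ 0.4 -0.1  0.2] w 65.2 g 0.0 q6 0.87 
 shift cm [ 0.02  0.01 -0.  ] turn -0.002
time_s: 16.85
ee_pos: [521.7, -252.5, 101.9]
tool_rot: [-0.0, 1.0, 0.026, 0.0]
ft_force: [0.3, 1.3, 1.8]
width: 24.1
grip_force: 45.0
t 16.85 pos [ 521.7 -252.5  101.9] yaw -1.518 tilt [0. 0.] F [0.3 1.3 1.8] w 24.1 g 45.0 q6 0.87 
 shift cm [-4.77  0.    0.09] turn -0.002
```

Knob gripped (24 mm, 45 N). Pulling about 47 mm along tool -x.

```bash
python3 -m pendant '[[1,-0.4,0,0,0],[1,-1,0,0,0],[1,-1.7,0,0,0],[1,-2.4,0,0,0],[1,-3.1,0,0,0],[1,-3.8,0,0,0],[1,-4.3,0,0,0],[1,-4.6,0,0,0]]'; python3 -m pendant '[[1,-0.1,0,0,0],[1,-0.1,0,0,0],[1,-0.1,0,0,0],[1,-0.1,0,0,0],[1,-0.1,0,0,0],[1,-0.1,0,0,0],[1,-0.1,0,0,0],[1,-0.1,0,0,0]]'; cat > chk.py <<'E'
from h import *
a=0.055; ex=np.array([np.cos(a),np.sin(a)])
for n in("side","wrist"):
    p,d,c=take(n); W=cloud(c,d); hsv=cv2.cvtColor(p,cv2.COLOR_RGB2HSV).astype(int); H,S,V=[hsv[...,i] for i in range(3)]
    box=lambda a,b,y0,y1,z0,z1:(d>0)&(W[...,0]>a)&(W[...,0]<b)&(W[...,1]>y0)&(W[...,1]<y1)&(W[...,2]>z0)&(W[...,2]<z1)
    for k,m in(("collar",((H<6)|(H>174))&(S>140)&(V>60)&box(560,660,-290,-220,115,150)),("finger",(H>22)&(H<32)&(S>150)&box(550,640,-264,-235,128,150)),("clamp",(H>22)&(H<32)&(S>150)&box(550,640,-300,-235,128,150))):
        x=W[m][:,:2]@ex; print(n,k,len(x),*( [x.min().round(1),x.mean().round(1),x.max().round(1)] if len(x) else []))
    if n=="side":
        u,v=proj(c,[[580,-200,150]])[0].astype(int); q=p[max(0,v-90):v+60,max(0,u-100):u+100]
        cv2.imwrite("pics/chk.png",cv2.resize(q[...,::-1],(800,600),interpolation=cv2.INTER_CUBIC))
E
python3 chk.py; python3 bar.py; python3 go.py 474 -255 101 1.626
```

```text
time_s: 17.52
ee_pos: [476.4, -254.7, 102.0]
tool_rot: [-0.0, 1.0, 0.026, 0.001]
ft_force: [5.9, 4.0, 0.8]
width: 23.7
grip_force: 45.0
time_s: 18.18
ee_pos: [475.8, -254.7, 102.0]
tool_rot: [-0.0, 1.0, 0.026, 0.001]
ft_force: [5.9, 3.7, -0.1]
width: 23.7
grip_force: 45.0
side collar 7 567.1 568.1 570.8
side finger 20 567.7 570.8 575.4
side clamp 92 561.8 570.7 578.4
wrist collar 1486 568.6 573.1 582.0
wrist finger 792 537.3 568.7 578.0
wrist clamp 3068 537.3 570.2 581.0
scene 95 [597. -72. 219.] [618.  14. 227.] [613. -30. 224.]
side 120 [602. -74. 212.] [649.  17. 229.] [608. -34. 225.]
t 18.38 pos [ 475.8 -254.7  102. ] yaw -1.518 tilt [0.003 0.   ] F [ 6.3  3.6 -0.4] w 24.3 g 45.0 q6 0.82 
 shift cm [-0.19  0.02  0.1 ] turn -0.003
```

View pics/chk.png

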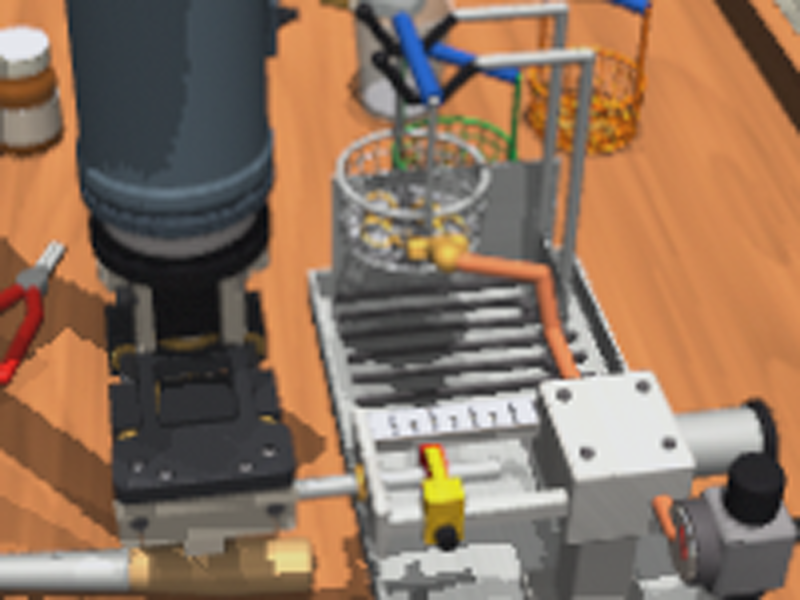

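The red collar sits under the yellow finger (433,460). Measured offset is about 1–2 mm, the basket hangs free (415,200), and the hold is steady at 45 N. Handing in.

```bash
python3 -m pendant '[[1,0,0,0,0],[1,0,0,0,0],[1,0,0,0,0],[1,0,0,0,0],[1,0,0,0,0],[1,0,0,0,0],[1,0,0,0,0],[1,0,0,0,0]]'; python3 -c "
from cell import finish_job
print(finish_job())"
```

```text
time_s: 19.05
ee_pos: [475.8, -254.7, 102.0]
tool_rot: [-0.0, 1.0, 0.026, 0.002]
ft_force: [6.0, 3.2, -0.1]
width: 24.2
grip_force: 45.0
the job is handed in; nothing more can be done
None
```

I handed the job in at about 19 s: the blue-handled basket hangs free and upright in the double hook, and the arm is holding the air knob out with the red collar about 1–2 mm from the yellow pointer by my measurement; no verdict came back.

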